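# Tip the archive box onto its back and push it up to the stop

### The arm

A 7-joint arm with a two-finger parallel gripper is mounted at the origin on the work surface. World frame = base frame: x ahead of the robot, y to its left, z up, the work surface at z = 0. Lengths are in m, angles in degrees, forces in N, time in s.
With the tool pointing down it reaches from about 0.35 to 0.9 m from the base axis. Payload 7.2 kg.
Tool frame: the origin (TCP) lies on the mounting face of the last link; the fingertips stand 173 mm ahead of it and the grasp point (between the pads) lies 155 mm ahead of it; z points along the fingers, y is the line along which they close (so a half turn about z gives the same grasp; the last joint's range is limited). The gripper opens to 85 mm and grips with 20 to 120 N. Pads are 22 mm wide; open, the fingers measure 114 mm over their backs; the gripper's body (76 mm by 85 mm) begins 54 mm behind the grasp point. The pads swing forward as they close: fully open they stand 13 mm farther back than shut.
Start: joints at [-69.454, 23.554, -0.728, 91.456, 0.321, 64.991, -4.71], TCP at [0.259, 0.569, 0.405] pointing down, gripper open.
Joint ranges: [-169.25, 169.25], [-16.82, 113.86], [-84.01, 82.57], [7.8, 145.47], [-59.2, 239.2], [7.22, 106.19], [-163.78, 163.78]. Speed limits (degrees/s): [136.94, 136.94, 172.46, 172.46, 180, 180, 180].

### API

Orientations are given as a 3x3 rotation matrix whose columns are the frame's x, y, z axes.
In Python, from station import bot, viewer, order gives the robot as it stands.
- The arm moves only by the shell command python3 -m pendant 'ROWS' [OPENING] [FORCE]. ROWS is a JSON object of lists of equal length, an entry for each row: "travel": the shift along the tool's x, y, z in mm, a list of three; "delta_rot": the turn, a rotation vector about the tool's x, y, z in degrees, a list of three. In form: {"travel": [[tx, ty, tz], ...], "delta_rot": [[ax, ay, az], ...]}. A call has 1 to 5 rows; each row shifts and turns the commanded pose from where the row before left it, along the tool's axes as they then stand; what a row does not reach is not made up. A row lasts 1/12 s, in which the tool goes at most 41.7 mm and 7.16 degrees, less where a joint would pass 70% of its speed; a pose out of reach is approached as far as the arm can. A call is refused whole if a number of a shift passes 41.7 or a number of a turn 7.16, either way. A call with a gripper value outside its range is refused whole. OPENING is the gripper's target within -1 to 1 (shut at 1, half-way at 0, fully open at -1), set as the call begins (- or left out, the last holds). The fingers move at their own pace and stop on an object; FORCE is the grip in N (left out, the last holds). Time passes only in rows, so rows that do not move let the fingers close. It gives the time, the measured TCP pose, the force and the opening at its end, in the units of the state.
- bot.get_obs(): the state, without advancing time (a new reading comes with each control period).
- viewer.snapshot(name): name is "scene" or "side" or "wrist"; returns a dict with "frame" (400x640x3 uint8, red, green, blue), "vertical_fov" (degrees; the focal length in pixels is half the picture's height over the tangent of half this angle, whatever the lens; pixels are square), "cx", "cy" (the principal point, pixels), "origin" and "attitude" of the camera in the world; the wrist camera has in their place "T_tool_cam" (4x4, takes a point from camera to tool coordinates, whose origin is the TCP and whose axes are the flange's). Camera axes: x right, y down, z forward; pixel columns grow to the right and rows downward; lengths in m; the calibration is good to about 2 mm. A picture is of the moment at which its call begins: read the wrist's pose just before it. There is no depth.
- order.close_job(): hands the job in, once; it reports no verdict.
The state is a dict: "time_s": time; "joint_positions": joint angles; "joint_vel": joint speeds; "joint_torque": joint torques, N m; "tool_pos": TCP position; "eef_rot": TCP orientation; "ft_force": force on the tool from outside, world axes, zero at the start; "ft_torque": the same for the moment, N m; "width": finger opening in m.
Only numpy, scipy, OpenCV 4.12 (cv2) and the standard library are available. Lean on these libraries where they do the work, as an engineer would, in place of code of your own. Each camera call takes 0.05 s, during which the arm holds its last target. There are 200 camera calls.

### The job

Of the two slim card boxes standing on the felt board, push the one with the blue band over, away from its brass label holder, so that it lies on its back with the label up; then push it along the felt until its top end rests flush against the dark wooden stop rail. Only push it with the fingers: do not lift or carry it, leave the yellow-banded box standing where it is, and do not disturb the other things on the table.

Things in the scene. Friction and masses are not known exactly. Their poses are not given: they have to be found in the camera images.
- blue_box: The box to tip: rigid white card box with a broad blue band round its upper half, loose, 0.26 to 0.49 kg, 42 (own x, thickness) x 90 (y, width) x 130 mm (z, height). Origin: centre of its foot. It starts upright on the felt, z up. The brass label holder is low on its -x face, which looks away from the rail (within 0.1 rad). Lying on its back, its own -x points up and it is 42 mm high.
- blue_box_mid (a point): Centre of the blue-banded box: in its own frame (0, 0, 65) mm. Pushed high on the label face, towards its own +x, the box does not slide but tips; past about 18 degrees it falls on its back by itself, top end towards the rail.
- blue_box_top (a point): Centre of the top end of the blue-banded box: in its own frame (0, 0, 130) mm. This end must come to the stop rail; once tipped it lies about 30 to 80 mm short of it.
- yellow_box: The box to leave standing: the same box (same size, axes and origin) but with a yellow band, standing beside the blue one, 150 to 180 mm away centre to centre across the board (60 to 90 mm gap). Which of the two stands nearer the robot varies.
- board: Laying board, fixed: grey felt on oak, 300 (own x) x 320 (own y) x 12 mm. Origin: centre of its underside, on the table. Felt at own z = 12 mm. The boxes' feet start at about own x = -110 mm, y = +85 and -85 mm (within 10 mm). A dark wooden stop rail crosses it near its +x end. Board +x points roughly to world -y, the robot's right (within 0.3 rad).
- rail_face (a point): Foot of the middle of the stop rail's face, on the felt: in the board's frame (100, 0, 12) mm. The rail is 18 mm thick, 25 mm high above the felt and as long as the board is wide; its face, square to the board's x axis, looks to the boxes (-x).
- loupe: Bystander: small black eye loupe, 32 mm across, 30 mm high, loose on the felt near the board's middle line, between the two boxes' lanes. Origin: centre of its underside.
- figurine: Bystander: red lacquered figurine, 60 mm across, 72 mm high, loose on the table on the robot's right. Origin: centre of its underside.
- tape_roll: Bystander: roll of paper tape, 80 mm across, 24 mm high, lying flat on the table on the robot's right. Origin: centre of its underside.
- jar: Bystander: amber jar with black cap, 54 mm across, 70 mm high, on the table on the robot's right. Origin: centre of its underside.
- clutch: Bystander: dark metal evening bag lying flat, 120 x 70 x 32 mm, on the table on the robot's left. Origin: centre of its underside.
- dust_brush: Bystander: dusting brush about 200 mm long with a wooden handle, lying on the table on the robot's left, loose. Origin: under its middle.
Not all that is in view belongs to the job. What is shaped like the blue_box but red is not meant.

How it is judged:
By the outcome, as a careful person would: the job done as asked, in the order asked, and still so for the second after the job is handed in, with the robot touching nothing.
It also fails if it takes over 40 s, if anything falls off the work surface, if the arm or the gripper's body presses on something with over 40 N, if the wrist force passes 120 N, or if a joint passes its speed limit or range.

## Working session

There is one attempt and no reset: what is moved stays moved. The work goes in short steps, Python scripts to look and compute and a shell command to move; the robot and the scene stay as the last step left them, time stands still between calls to the robot, and variables do not carry over. Pictures are saved under pics/ and viewed, on a budget of 10 in all, crops included, one or two more only if the job needs it, and the job is handed in when it is done.

```bash
mkdir -p pics; cat > h.py <<'E'
import numpy as np,cv2
from station import bot,viewer,order
def snap(n,save=None):
    o=bot.get_obs(); s=viewer.snapshot(n); f=s["frame"]
    if save: cv2.imwrite(f"pics/{save}.png",f[:,:,::-1])
    F=f.shape[0]/2/np.tan(np.radians(s["vertical_fov"])/2)
    if "T_tool_cam" in s:
        T=np.eye(4);T[:3,:3]=o["eef_rot"];T[:3,3]=o["tool_pos"];T=T@np.array(s["T_tool_cam"]);R,t=T[:3,:3],T[:3,3]
    else: R,t=np.array(s["attitude"]),np.array(s["origin"])
    return dict(f=f,F=F,R=R,t=t,c=(s["cx"],s["cy"]))
def ray(s,p,z):
    d=s["R"]@np.array([(p[0]-s["c"][0])/s["F"],(p[1]-s["c"][1])/s["F"],1]); return s["t"]+d*(z-s["t"][2])/d[2]
def proj(s,P):
    q=s["R"].T@(np.array(P)-s["t"]); return q[:2]/q[2]*s["F"]+s["c"]
E
python3 - <<'E'
from h import *
o=bot.get_obs();print(o)
a=snap("scene","scene0");b=snap("side","side0")
print(a["t"],a["R"],a["F"],b["t"],b["R"],b["F"])
E
```

```text
{'time_s': 0.0, 'joint_positions': array([-69.45467355,  23.60092374,  -0.72922592,  91.50627992,
         0.32046701,  64.99042108,  -4.70894211]), 'joint_vel': array([-0.06976597,  0.05420889,  0.16513565,  0.09315628,  0.00356925,
       -0.03171547,  0.05122827]), 'joint_torque': array([-7.78671001e-04, -6.00623274e+01,  6.81349151e-01, -2.99407786e+01,
        1.37137724e-02,  1.05421606e-02, -5.78665265e-06]), 'tool_pos': array([0.25863283, 0.56872345, 0.40382695]), 'eef_rot': array([[-9.10322401e-01,  4.13899476e-01, -5.92284268e-04],
       [ 4.13899886e-01,  9.10321071e-01, -1.55968428e-03],
       [-1.06383658e-04, -1.66496193e-03, -9.99998608e-01]]), 'ft_force': array([ 0.16648501, -0.15039422,  0.20761921]), 'ft_torque': array([ 0.02462758,  0.00671901, -0.03516623]), 'width': 0.08530830834617034}
[ 1.1643631  -0.47463936  0.88760849] [[ 0.62663039  0.53636268 -0.56537548]
 [ 0.7793129  -0.43351024  0.45248235]
 [-0.00240141 -0.7241436  -0.68964504]] 430.4408094098613 [-0.00480302 -0.72367207  0.8580632 ] [[ 0.82641894 -0.35959932  0.43326674]
 [-0.56305138 -0.52477242  0.63842545]
 [-0.00221092 -0.77155832 -0.63615476]] 424.77323328010607
```

View pics/scene0.png

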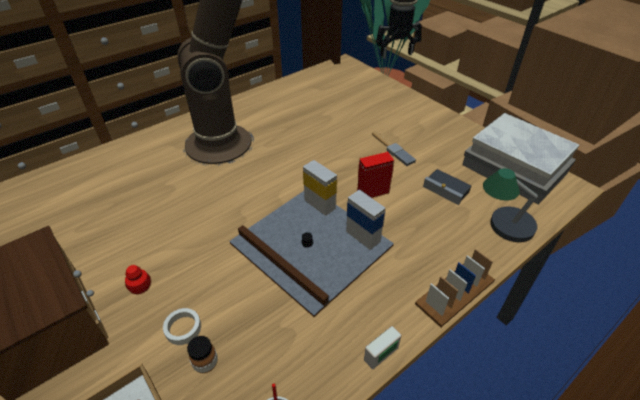

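View pics/side0.png

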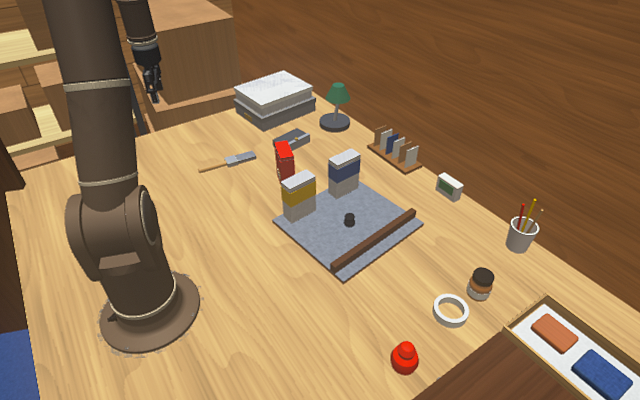

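Candidates: the blue-banded box at scene (366,220) / side (344,172), the yellow-banded one at scene (320,188) and the red box at scene (375,175). The blue one, standing on the felt on the far side from the robot, fits. I'll confirm it in one enlarged crop.

```bash
python3 - <<'E'
from h import *
a=snap("scene");b=snap("side")
A=cv2.resize(a["f"][140:320,225:405],None,fx=3.3,fy=3.3,interpolation=cv2.INTER_CUBIC)
B=cv2.resize(b["f"][130:285,265:430],None,fx=2,fy=2)
cv2.imwrite("pics/crop1.png",A[:,:,::-1])
for n,s,w in(("scene",a,[(231,241),(317,309),(392,243)]),("side",b,[(274,221),(344,279),(423,223)])):
    for p in w: print(n,p,ray(s,p,.012).round(3))
    hsv=cv2.cvtColor(s["f"],cv2.COLOR_RGB2HSV)
    for nm,lo,hi in(("blue",(105,90,40),(125,255,255)),("yel",(18,130,80),(32,255,255)),("red",(0,200,90),(5,255,255)),("loupe",(0,0,0),(179,255,35))):
        m=cv2.inRange(hsv,lo,hi);m[:130]=0;m[320:]=0;m[:,:225]=0;m[:,430:]=0
        k,_,st,c=cv2.connectedComponentsWithStats(m)
        for i in range(1,k):
            if st[i,4]>40: print(n,nm,st[i],c[i].round(1))
E
```

```text
scene (231, 241) [ 0.423 -0.194  0.012]
scene (317, 309) [ 0.73  -0.144  0.012]
scene (392, 243) [0.698 0.136 0.012]
scene blue [347 204  37  30 430] [364.1 219.4]
scene yel [303 172  24  28 227] [314.7 185.3]
scene red [360 152  33  16 286] [375.9 159.5]
scene loupe [225 131  13  13  78] [230.7 137.5]
scene loupe [240 232  44  39 109] [262.1 251.3]
scene loupe [302 233  11  14 117] [306.8 239.8]
scene loupe [285 270  43  35 125] [307.9 289.3]
side (274, 221) [0.386 0.089 0.012]
side (344, 279) [ 0.427 -0.194  0.012]
side (423, 223) [ 0.735 -0.16   0.012]
side yel [280 180  36  27 474] [298.  194.3]
side red [275 141  18  17 208] [283.3 149. ]
```

View pics/crop1.png

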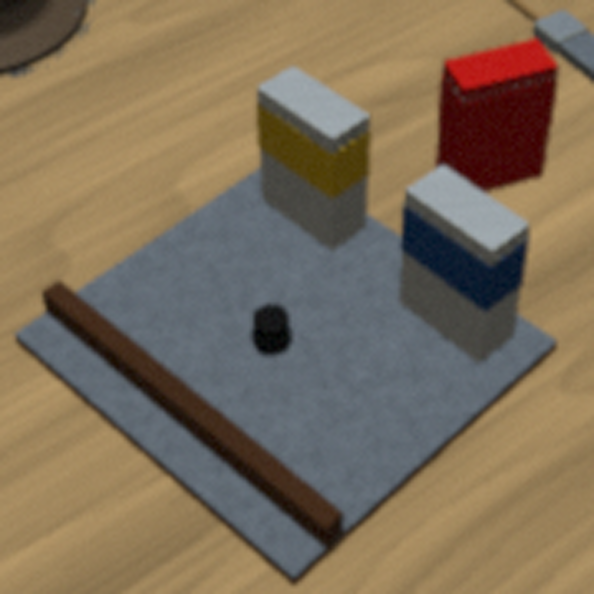

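The crop confirms it: the white box with the blue band has its top at crop (465,205) and its foot at (482,360). Yellow (312,160) and red (500,115) are the other two. The loupe is at (271,330) and the rail runs from (55,290) to (335,525).

```bash
python3 - <<'E'
from h import *
a=snap("scene")
c=lambda p:((p[0]+.5)/3.3-.5+225,(p[1]+.5)/3.3-.5+140)
def g(n,ps,z):
    q=np.array([ray(a,c(p),z)[:2] for p in ps]);print(n,q.round(3).tolist(),"mean",q.mean(0).round(3))
    return q
q=g("felt L,B,R",[(18,338),(293,578),(555,343)],.012)
C=(q[0]+q[2])/2;x=q[1]-q[2];y=q[2]-q[0]
print("board c",C,np.linalg.norm(x),np.degrees(np.arctan2(*x[::-1])),"BL",np.linalg.norm(q[1]-q[0]),np.degrees(np.arctan2(*(q[0]-q[1])[::-1])))
t=g("blue top L,T,R,B",[(405,205),(443,167),(527,217),(495,252)],.142)
for i in range(4): d=t[(i+1)%4]-t[i];print(np.linalg.norm(d).round(3),np.degrees(np.arctan2(*d[::-1])).round(1))
g("blue foot L,B,R",[(402,300),(482,360),(515,338)],.012)
g("yel top L,T,R,B",[(258,88),(293,67),(369,119),(335,142)],.142)
g("red foot",[(438,165),(487,190),(545,175)],.0)
g("red top",[(446,92),(445,62),(540,42),(556,70)],.13)
g("loupe top",[(271,313)],.042)
g("rail top edge (face)",[(62,283),(342,518)],.037)
g("rail foot far end",[(338,540)],.012)
E
```

```text
felt L,B,R [[0.425, -0.198], [0.737, -0.159], [0.701, 0.136]] mean [ 0.621 -0.074]
board c [ 0.56298385 -0.03095023] 0.297322709944529 -83.06686650834675 BL 0.3142705354357743 -172.9953995125485
blue top L,T,R,B [[0.603, 0.055], [0.59, 0.106], [0.67, 0.117], [0.681, 0.073]] mean [0.636 0.088]
0.053 104.7
0.081 8.2
0.045 -75.6
0.08 -166.7
blue foot L,B,R [[0.589, 0.071], [0.677, 0.078], [0.677, 0.114]] mean [0.648 0.088]
yel top L,T,R,B [[0.422, 0.052], [0.419, 0.092], [0.51, 0.098], [0.514, 0.059]] mean [0.466 0.075]
red foot [[0.475, 0.214], [0.528, 0.226], [0.547, 0.282]] mean [0.517 0.241]
red top [[0.513, 0.179], [0.483, 0.206], [0.515, 0.289], [0.551, 0.272]] mean [0.515 0.237]
loupe top [[0.554, -0.038]] mean [ 0.554 -0.038]
rail top edge (face) [[0.417, -0.148], [0.733, -0.113]] mean [ 0.575 -0.13 ]
rail foot far end [[0.733, -0.116]] mean [ 0.733 -0.116]
```

```bash
python3 -m pendant '{"travel":[[0,0,0],[0,0,0],[0,0,0],[0,0,0],[0,0,0]],"delta_rot":[[0,0,6.5],[0,0,6.5],[0,0,6.5],[0,0,6.5],[0,0,6.5]]}' 0 >/dev/null; python3 -m pendant '{"travel":[[0,0,0],[0,0,0],[0,0,0],[0,0,0],[0,0,0]],"delta_rot":[[0,0,6.5],[0,0,6.5],[0,0,6.5],[0,0,6.5],[0,0,0]]}'
python3 -m pendant '{"travel":[[-29,21,0],[-29,21,0],[-29,21,0],[-29,21,0],[-29,21,0]],"delta_rot":[[0,0,0],[0,0,0],[0,0,0],[0,0,0],[0,0,0]]}'
```

```text
time_s: 1.08
tool_pos: [0.2586, 0.569, 0.4045]
eef_rot: [[-0.118, 0.993, 0.0], [0.993, 0.118, -0.0], [-0.0, -0.0, -1.0]]
ft_force: [-0.1, -0.1, 0.8]
width: 0.0428
time_s: 1.5
tool_pos: [0.3816, 0.4365, 0.4048]
eef_rot: [[-0.127, 0.992, 0.0], [0.992, 0.127, 0.0], [0.0, 0.0, -1.0]]
ft_force: [0.3, -0.2, 0.4]
width: 0.0427
```

```bash
python3 -m pendant '{"travel":[[-29,21,0],[-29,21,0],[-29,21,0],[-29,21,0],[-29,21,0]],"delta_rot":[[0,0,0],[0,0,0],[0,0,0],[0,0,0],[0,0,0]]}' >/dev/null
python3 -m pendant '{"travel":[[-29,21,0],[-29,21,0],[-20,21,0],[0,0,0],[0,0,0]],"delta_rot":[[0,0,0],[0,0,0],[0,0,0],[0,0,0],[0,0,0]]}'
python3 - <<'E'
from h import *
w=snap("wrist","wrist1")
for P in [(.633,.113,.142),(.633,.092,.012)]: print(proj(w,P))
print(w["t"],w["R"],w["F"])
E
```

```text
time_s: 2.33
tool_pos: [0.576, 0.2353, 0.4044]
eef_rot: [[-0.122, 0.993, 0.0], [0.993, 0.122, -0.001], [-0.001, -0.0, -1.0]]
ft_force: [-0.3, 1.0, 0.3]
width: 0.0424
[372.81586881 345.5188861 ]
[355.21698308 285.87406544]
[0.56699043 0.30523578 0.37274455] [[ 0.99258513  0.11697727  0.03303132]
 [ 0.12154679 -0.95282001 -0.27813738]
 [-0.00106285  0.28008988 -0.95997319]] 320.3989165826451
```

View pics/wrist1.png

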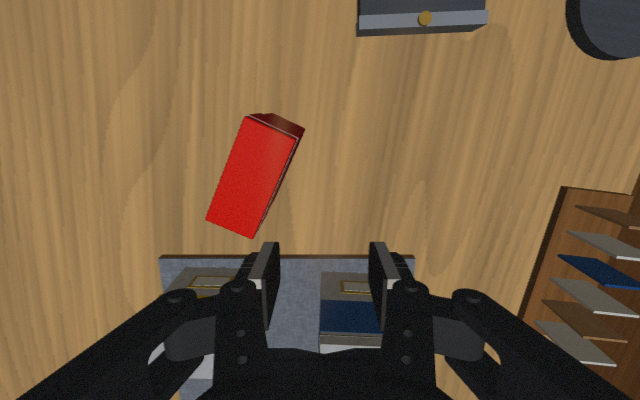

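The wrist view shows the blue box's label face. Its brass holder is at (357,287), its foot edge is at row 272 from col 320, and its top edge is at row ~343. The felt's rear edge is at row 257, cols 160–414, and the red box is clear on the left at (250,175).

```bash
python3 - <<'E'
from h import *
w=snap("wrist")
for n,p,z in [("feltL",(160,257),.012),("feltR",(414,257),.012),("footL",(320,272),.012),("holder",(357,287),.04),("topL",(320,344),.142),("top",(345,344),.142),("redB",(252,238),.13),("redR",(298,140),.13)]: print(n,ray(w,p,z).round(3))
E
```

```text
feltL [0.386 0.104 0.012]
feltR [0.698 0.143 0.012]
footL [0.585 0.108 0.012]
holder [0.629 0.109 0.04 ]
topL [0.586 0.111 0.142]
top [0.608 0.114 0.142]
redB [0.52  0.197 0.13 ]
redR [0.549 0.28  0.13 ]
```

```bash
python3 -m pendant '{"travel":[[-27,12,0],[-27,12,0],[-26,12,0],[0,0,30],[0,0,30]],"delta_rot":[[0,0,0],[0,0,0],[0,0,0],[0,0,0],[0,0,0]]}' >/dev/null
python3 -m pendant '{"travel":[[0,0,30],[0,0,23],[0,0,0],[-8,0,0],[-8,0,0]],"delta_rot":[[0,0,0],[0,0,0],[0,0,0],[0,0,0],[0,0,0]]}'
```

```text
time_s: 3.27
tool_pos: [0.6225, 0.1472, 0.2932]
eef_rot: [[-0.126, 0.992, 0.002], [0.992, 0.126, 0.001], [0.001, 0.002, -1.0]]
ft_force: [0.4, -0.7, 0.5]
width: 0.043
```

Fingers are about 20 mm from the face; now the slow push.

```bash
for i in 1; do python3 -m pendant '{"travel":[[-6,0,0],[-6,0,0],[-6,0,0],[-6,0,0],[-6,0,0]],"delta_rot":[[0,0,0],[0,0,0],[0,0,0],[0,0,0],[0,0,0]]}'; done
python3 -m pendant '{"travel":[[-6,0,0],[-6,0,0],[-6,0,0],[0,0,0],[0,0,0]],"delta_rot":[[0,0,0],[0,0,0],[0,0,0],[0,0,0],[0,0,0]]}'
python3 - <<'E'
from h import *
a=snap("scene");b=snap("side")
A=cv2.resize(a["f"][140:320,225:405],None,fx=2.2,fy=2.2);B=cv2.resize(b["f"][110:290,260:440],None,fx=2.2,fy=2.2)
cv2.imwrite("pics/c2.png",np.hstack([A,B])[:,:,::-1])
E
```

```text
time_s: 3.68
tool_pos: [0.6262, 0.116, 0.2923]
eef_rot: [[-0.123, 0.992, 0.001], [0.992, 0.123, 0.001], [0.001, 0.001, -1.0]]
ft_force: [0.1, 1.3, -0.2]
width: 0.0426
time_s: 4.1
tool_pos: [0.6283, 0.0981, 0.2916]
eef_rot: [[-0.122, 0.993, -0.0], [0.993, 0.122, -0.0], [-0.0, -0.0, -1.0]]
ft_force: [0.9, -0.1, 0.0]
width: 0.0428
```

View pics/c2.png

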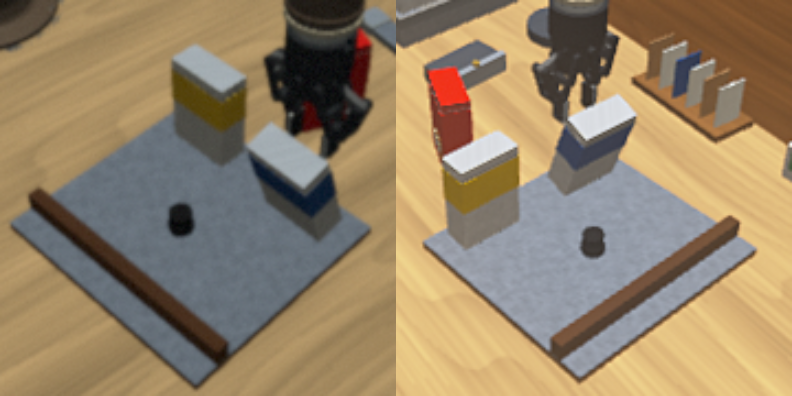

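The box is tipping at its lower edge as intended, at scene crop (290,180) and side crop (592,145), with nothing else disturbed. I'll continue.

```bash
python3 -m pendant '{"travel":[[-6,0,0],[-6,0,0],[-6,0,0],[-6,0,0],[-4,0,0]],"delta_rot":[[0,0,0],[0,0,0],[0,0,0],[0,0,0],[0,0,0]]}'
python3 -m pendant '{"travel":[[20,0,0],[20,0,0],[20,0,0],[10,0,0],[0,0,0]],"delta_rot":[[0,0,0],[0,0,0],[0,0,0],[0,0,0],[0,0,0]]}'
python3 - <<'E'
from h import *
a=snap("scene");b=snap("side")
A=cv2.resize(a["f"][140:320,225:405],None,fx=2.2,fy=2.2);B=cv2.resize(b["f"][110:290,260:440],None,fx=2.2,fy=2.2)
cv2.imwrite("pics/c3.png",np.hstack([A,B])[:,:,::-1])
E
```

```text
time_s: 4.62
tool_pos: [0.6318, 0.0695, 0.2917]
eef_rot: [[-0.122, 0.993, 0.0], [0.993, 0.122, -0.0], [-0.001, 0.0, -1.0]]
ft_force: [0.2, 0.9, 0.3]
width: 0.0429
time_s: 5.03
tool_pos: [0.6226, 0.1432, 0.2915]
eef_rot: [[-0.127, 0.992, -0.0], [0.992, 0.127, 0.001], [0.001, -0.0, -1.0]]
ft_force: [-0.0, -0.3, -0.6]
width: 0.0426
```

View pics/c3.png

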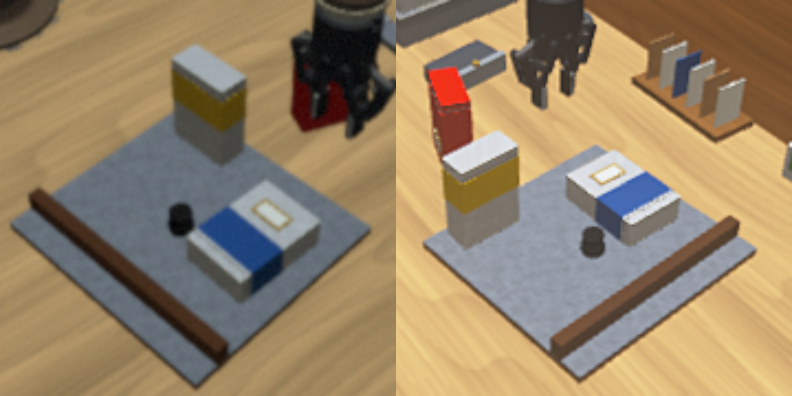

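It now lies on its back with the label up (scene crop (270,212)), short of the rail and clear of the loupe at (181,219). Next I'll measure its pose from the top-face corners in both views.

```bash
cat > m.py <<'E'
from h import *
def quad(name,box):
    s=snap(name);x0,x1,y0,y1=box
    f=s["f"];h=cv2.cvtColor(f,cv2.COLOR_RGB2HSV)
    m=cv2.inRange(h,(105,110,90),(125,255,255));k=np.zeros_like(m);k[y0:y1,x0:x1]=m[y0:y1,x0:x1]
    c=max(cv2.findContours(k,0,2)[0],key=cv2.contourArea)
    # band top face: cast contour to lid plane
    P=np.array([ray(s,p[0],.054)[:2] for p in c],np.float32)
    r=cv2.minAreaRect(P*1000);print(name,"band rect",r)
for n in("scene","side"): quad(n,(225,430,130,320))
E
python3 - <<'E'
from m import *
a=snap("scene");b=snap("side")
for s,o,ps in((a,(225,140),[(188,236),(265,181),(321,223),(245,283)]),(b,(260,110),[(565-396,182),(616-396,150),(679-396,198),(627-396,232)])):
    q=np.array([ray(s,((p[0]+.5)/2.2-.5+o[0],(p[1]+.5)/2.2-.5+o[1]),.054)[:2] for p in ps])
    print(q.round(3).tolist(),q.mean(0).round(3))
    for i in range(4): d=q[(i+1)%4]-q[i];print(np.linalg.norm(d).round(3),np.degrees(np.arctan2(*d[::-1])).round(1))
E
```

```text
scene band rect ((640.2131958007812, -19.21919822692871), (90.48896026611328, 47.41331100463867), 4.102847576141357)
side band rect ((641.1401977539062, -19.725101470947266), (89.63656616210938, 47.04890060424805), 4.054143905639648)
[[0.601, -0.063], [0.591, 0.062], [0.682, 0.069], [0.692, -0.055]] [0.642 0.003]
0.125 94.4
0.091 4.2
0.124 -85.2
0.092 -175.1
[[0.58, 0.051], [0.681, 0.067], [0.685, -0.061], [0.587, -0.074]] [ 0.633 -0.004]
0.102 9.3
0.128 -88.2
0.099 -172.6
0.125 93.0
```

```bash
python3 -m pendant '{"travel":[[0,0,30],[0,0,30],[0,0,25],[0,0,10],[0,0,0]],"delta_rot":[[0,0,0],[0,0,0],[0,0,0],[0,0,0],[0,0,0]]}'
python3 -m pendant '{"travel":[[-15,2,0],[-15,2,0],[-10,1,0],[-6,0,0],[-6,0,0]],"delta_rot":[[0,0,0],[0,0,0],[0,0,0],[0,0,0],[0,0,0]]}'
python3 -m pendant '{"travel":[[-6,0,0],[-6,0,0],[-6,0,0],[-6,0,0],[-6,0,0]],"delta_rot":[[0,0,0],[0,0,0],[0,0,0],[0,0,0],[0,0,0]]}'
python3 -m pendant '{"travel":[[-6,0,0],[-6,0,0],[-6,0,0],[0,0,0],[0,0,0]],"delta_rot":[[0,0,0],[0,0,0],[0,0,0],[0,0,0],[0,0,0]]}'
python3 m.py
```

```text
time_s: 5.75
tool_pos: [0.6222, 0.1394, 0.1941]
eef_rot: [[-0.122, 0.993, -0.004], [0.993, 0.122, -0.002], [-0.001, -0.005, -1.0]]
ft_force: [-1.0, -0.1, 0.2]
width: 0.0426
time_s: 6.17
tool_pos: [0.635, 0.0874, 0.1979]
eef_rot: [[-0.121, 0.993, 0.002], [0.993, 0.121, 0.0], [-0.0, 0.002, -1.0]]
ft_force: [-0.6, 1.6, 0.1]
width: 0.0429
time_s: 6.58
tool_pos: [0.6382, 0.06, 0.1969]
eef_rot: [[-0.124, 0.992, 0.0], [0.992, 0.124, 0.001], [0.001, 0.0, -1.0]]
ft_force: [0.3, 2.5, 1.9]
width: 0.0428
time_s: 7.0
tool_pos: [0.6403, 0.0404, 0.1965]
eef_rot: [[-0.121, 0.993, -0.0], [0.993, 0.121, -0.001], [-0.001, -0.0, -1.0]]
ft_force: [0.9, -0.3, -0.1]
width: 0.0426
scene band rect ((649.3826904296875, -59.290771484375), (90.54297637939453, 47.314449310302734), 6.961565971374512)
side band rect ((650.391845703125, -59.69773864746094), (89.72313690185547, 47.23311996459961), 6.938263893127441)
```

Squared to 6.95°, with about 25 mm left. I'll watch the force.

```bash
python3 -m pendant '{"travel":[[-5,0,0],[-5,0,0],[-4,0,0],[-3,0,0],[0,0,0]],"delta_rot":[[0,0,0],[0,0,0],[0,0,0],[0,0,0],[0,0,0]]}'
python3 -m pendant '{"travel":[[-2,0,0],[-2,0,0],[-1,0,0],[0,0,0],[0,0,0]],"delta_rot":[[0,0,0],[0,0,0],[0,0,0],[0,0,0],[0,0,0]]}'
python3 m.py; python3 - <<'E'
from h import *
a=snap("scene");b=snap("side")
A=cv2.resize(a["f"][200:320,265:385],None,fx=3.3,fy=3.3);B=cv2.resize(b["f"][160:280,310:430],None,fx=3.3,fy=3.3)
cv2.imwrite("pics/c4.png",np.hstack([A,B])[:,:,::-1])
E
```

```text
time_s: 7.52
tool_pos: [0.6424, 0.0236, 0.1967]
eef_rot: [[-0.121, 0.993, 0.0], [0.993, 0.121, -0.001], [-0.001, -0.0, -1.0]]
ft_force: [-0.2, 0.3, 0.0]
width: 0.0427
time_s: 7.93
tool_pos: [0.6429, 0.022, 0.1967]
eef_rot: [[-0.124, 0.992, -0.001], [0.992, 0.124, 0.003], [0.003, -0.0, -1.0]]
ft_force: [-1.1, 6.7, 0.9]
width: 0.0426
scene band rect ((651.849609375, -76.37908935546875), (90.95765686035156, 47.8386116027832), 6.37926721572876)
side band rect ((652.681640625, -76.583740234375), (89.73751831054688, 46.96432113647461), 7.059680938720703)
```

View pics/c4.png

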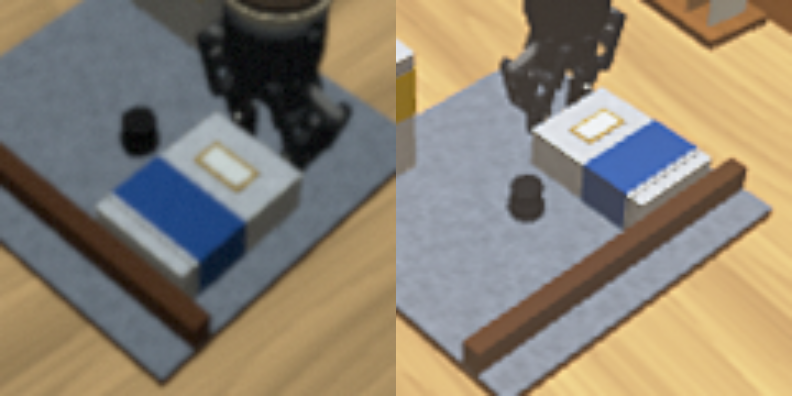

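The top end is at the rail in both views (scene crop (150,240), side crop (665,190)), and the force has risen to 6.7 N. I'll push slightly more to confirm it's flush.

```bash
python3 -m pendant '{"travel":[[-2,0,0],[-2,0,0],[0,0,0],[0,0,0],[0,0,0]],"delta_rot":[[0,0,0],[0,0,0],[0,0,0],[0,0,0],[0,0,0]]}'; python3 m.py
```

```text
time_s: 8.55
tool_pos: [0.643, 0.0213, 0.1967]
eef_rot: [[-0.126, 0.992, -0.002], [0.992, 0.126, 0.007], [0.007, -0.001, -1.0]]
ft_force: [-3.4, 14.4, 3.4]
width: 0.0426
scene band rect ((651.5758056640625, -76.23095703125), (91.55973052978516, 48.03721618652344), 6.281169414520264)
side band rect ((652.681640625, -76.583740234375), (89.73751831054688, 46.96432113647461), 7.059680938720703)
```

Stalled against the rail: 14 N and no further motion. I'll back off straight, raise, and check.

```bash
python3 -m pendant '{"travel":[[5,0,0],[10,0,0],[20,0,0],[20,0,0],[20,0,0]],"delta_rot":[[0,0,0],[0,0,0],[0,0,0],[0,0,0],[0,0,0]]}'
python3 -m pendant '{"travel":[[10,0,0],[0,0,-35],[0,0,-40],[0,0,-40],[0,0,-40]],"delta_rot":[[0,0,0],[0,0,0],[0,0,0],[0,0,0],[0,0,0]]}'
python3 -m pendant '{"travel":[[0,0,-40],[0,0,0],[0,0,0],[0,0,0],[0,0,0]],"delta_rot":[[0,0,0],[0,0,0],[0,0,0],[0,0,0],[0,0,0]]}'
python3 m.py; python3 - <<'E'
from h import *
a=snap("scene");b=snap("side")
A=cv2.resize(a["f"][140:320,225:405],None,fx=2.2,fy=2.2);B=cv2.resize(b["f"][110:290,260:440],None,fx=2.2,fy=2.2)
cv2.imwrite("pics/c5.png",np.hstack([A,B])[:,:,::-1])
E
```

```text
time_s: 9.07
tool_pos: [0.6342, 0.0908, 0.1968]
eef_rot: [[-0.122, 0.993, 0.001], [0.993, 0.122, -0.001], [-0.001, 0.0, -1.0]]
ft_force: [-0.3, -0.2, -1.0]
width: 0.0427
time_s: 9.48
tool_pos: [0.6328, 0.0997, 0.3533]
eef_rot: [[-0.122, 0.993, -0.0], [0.993, 0.122, -0.001], [-0.001, -0.0, -1.0]]
ft_force: [1.8, -0.0, 0.5]
width: 0.0429
time_s: 9.9
tool_pos: [0.6326, 0.1001, 0.3901]
eef_rot: [[-0.122, 0.992, -0.002], [0.992, 0.122, -0.001], [-0.001, -0.003, -1.0]]
ft_force: [0.1, 0.4, -0.2]
width: 0.0427
scene band rect ((651.76171875, -76.61738586425781), (90.60436248779297, 48.48643493652344), 7.073858261108398)
side band rect ((652.681640625, -76.583740234375), (89.73751831054688, 46.96432113647461), 7.059680938720703)
```

View pics/c5.png

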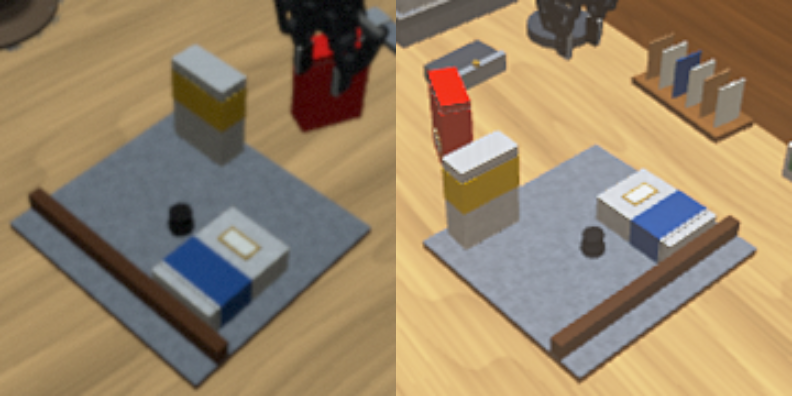

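The box lies label up against the rail (scene crop (215,275), side crop (665,220)). The yellow box, loupe and red box are at the same pixels as before, and the gripper is clear.

```bash
python3 -c "from station import order;print(order.close_job())"
```

```text
the job is handed in; nothing more can be done
None
```

The blue-banded box is lying on its back with the label up, its top end flush against the stop rail. I tipped it with the half-open fingers high on the label face. Then I pushed it about 60 mm along the felt from its foot end, without gripping or lifting it.

- **Flush:** both cameras put the box at 7.1°, and the board measured about 7.1° too. At the rail it stopped moving and the push force rose to about 14 N. After I backed the arm off, the box stayed within half a millimetre.
- **Other things:** in the last picture the yellow box was still standing, and it, the loupe and the red box were where they started. That picture was cropped to the board, so I did not re-check the jar, tape roll, figurine, clutch or brush; the arm did not work near them.
- **Limits:** the arm was clear and the job took about 10 s. No limit was approached in the readings.
- **Disagreement:** while the fingers were still pressing, the scene camera read the box at 6.3° and the side camera 7.1°. I think the gripper was partly blocking the scene view, because the two agreed once it was clear.

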